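Take the keyed middle candle block out and stand it in the lantern

TASK

Three oak candle blocks stand keyed together in a row on the glass tray: lift the middle one straight up out from between its two neighbours, which must stay standing where they are. Stand it upright on the cork mat and let go, so that you can take it again by its two ribbed sides, then set it down gently in the middle of the glass-sided lantern, square to the panes with its ribs towards the lantern's open sides, and leave it standing there on its own. Do not tip it on the way, and do not move anything else.

Things in the scene. Friction and masses are not known exactly. Their poses are not given: they have to be found in the camera images.
- block_c (a point): Centre, half-way up, of the loose middle oak block: 0.2 kg, 120 mm tall, body 46 (x) by 32 mm (y), z up. Each y side has an upright T-rib (head 26 mm wide, 5.5 thick, from 8 mm up to the top); the ribs' outer faces are 61 mm apart. They sit in the neighbours' grooves with 2 mm play, so it comes out only upwards, by 120 mm; there only its x faces are free. Half-turn symmetric.
- left_c (a point): Centre (half-way up) of the oak candle block on the middle block's +y side, loose, about 0.26 kg, 46 x 46 x 120 mm, with a T-groove towards the middle block; its centre is 41 mm from the middle block's. It must stay.
- right_c (a point): The mirror image, on the middle block's -y side, 41 mm from it. It must stay.
- tray: Clear glass tray, fixed, 220 mm (x) by 260 mm (y), rim 18 mm high, floor 6 mm thick; origin at the centre of its underside. The row of blocks stands on its floor, with the slim remote, the ring dish and the round remote lying round it.
- mat_top (a point): Centre of the top of the square cork mat, fixed, 120 x 120 x 4 mm; top 4 mm above the cabinet top.
- lantern_floor (a point): Centre of the lantern's floor (brass inlay), fixed, z up, 8 mm above the cabinet top. Two upright framed glass panes stand across its x axis, inner faces 70 mm apart, 124 mm wide (y), tops 100 mm above the cabinet top; open above and on both y sides. The block's x axis must lie along the lantern's x (either way): 12 mm free to each pane, too little for fingers.
- vase_c (a point): Centre (half-way up) of a loose stoneware vase, 68 mm in diameter, 175 mm tall. To be left alone.
- dish: Ceramic ring dish on the tray, loose, 80 mm across, 22 mm high; origin under its centre. To be left alone.
- disc: Round white speaker remote on the tray, loose, 66 mm across, 16 mm high; origin under its centre. To be left alone.
- remote: Slim aluminium remote on the tray, loose, 150 mm long (y), 30 mm wide (x), 9 mm high; origin under its centre. To be left alone.
- clip: Silver spring clip holding two flat battery covers, beside the lantern, loose, about 105 mm long (x), 40 mm wide, 16 mm high; origin under the covers' centre. To be left alone.
- woodbox: Wooden box with a sliding lid, behind the lantern, loose, 100 mm (x) by 150 mm (y), 56 mm high; origin under its centre. To be left alone.
There are look-alikes about, which are no part of the job. What is shaped like the part that bears block_c but green or orange is not meant.

How it is judged:
On the way, in this order (a step that is already met when the one before it is completed fails the run):
1. the middle block is clear above its neighbours, which still stand (z of block_c in the frame of left_c above 0.122 m and z of block_c in the frame of right_c above 0.122 m and distance of each of left_c, right_c from where it was at the start of the episode below 0.015 m and angle between each of left_c, right_c's own z axis and vertical below 0.1 rad), for 0.1 s.
2. it stands upright on the cork mat, let go and at rest (horizontal distance between block_c and mat_top below 0.045 m and z of block_c in the frame of mat_top below 0.065 m and angle between block_c's own z axis and vertical below 0.05 rad and contact force between the fingers and block below 0.05 N and linear speed of block below 0.02 m/s and angular speed of block below 0.15 rad/s), for 0.2 s.
At the end, for the whole second after the job is handed in: The block stands released, at rest and upright (0.05 rad) on the lantern floor, within 12 mm of its centre and 0.17 rad of square; the neighbours are within 15 mm and 0.1 rad of upright, and the vase, dish, remotes, clip and wooden box within 20 mm, of where they were (horizontal distance between block_c and lantern_floor below 0.012 m and z of block_c in the frame of lantern_floor between 0.056 and 0.064 m and angle between block_c's own z axis and vertical below 0.05 rad and angle between the x axis of block_c and the x axis of lantern_floor, either way round below 0.17 rad and contact force between the fingers and block below 0.05 N and linear speed of block below 0.02 m/s and angular speed of block below 0.15 rad/s and distance of each of left_c, right_c from where it was at the start of the episode below 0.015 m and angle between each of left_c, right_c's own z axis and vertical below 0.1 rad and distance of each of dish, disc, remote, clip, woodbox, vase_c from where it was at the start of the episode below 0.02 m); the robot touches nothing.
It fails at once if a neighbour was dragged more than 15 mm or tipped more than 0.1 rad (not (distance of each of left_c, right_c from where it was at the start of the episode below 0.015 m and angle between each of left_c, right_c's own z axis and vertical below 0.1 rad)).
It fails at once if the middle block was tipped more than 0.25 rad (angle between block_c's own z axis and vertical above 0.25 rad).
It fails at once if the middle block was dropped (moving faster than 0.5 m/s with no finger on it) (contact force between the fingers and block below 0.05 N and linear speed of block above 0.5 m/s).
It fails at once if a bystander was moved more than 20 mm (distance of any of dish, disc, remote, clip, woodbox, vase_c from where it was at the start of the episode above 0.02 m).
It also fails if it takes over 67 s, if anything falls off the work surface, if the arm or the gripper's body presses on something with over 40 N, if the wrist force passes 120 N, or if a joint passes its speed limit or range.

ROBOT

A 7-joint arm with a two-finger parallel gripper is mounted at the origin on the work surface. World frame = base frame: x ahead of the robot, y to its left, z up, the work surface at z = 0. Lengths are in m, angles in rad, forces in N, time in s.
With the tool pointing down it reaches from about 0.425 to 0.925 m from the base axis. Payload 6.8 kg.
Tool frame: the origin (TCP) lies on the centre line of the jaws, within the pads' length; the fingertips stand 22 mm ahead of it and the grasp point (between the pads) lies 3 mm ahead of it; z points along the fingers, y is the direction in which the jaws open and shut (so a half turn about z gives the same grasp; the last joint's range is limited). The gripper opens to 85 mm and grips with 20 to 120 N. Pads are 22 mm wide; open, the fingers measure 114 mm over their backs; the gripper's body (76 mm by 85 mm) begins 54 mm behind the grasp point. The pads swing forward as they close: fully open they stand 13 mm farther back than shut.
Start: joints at [-0.108, 0.477, 0.022, 1.555, -0.011, 1.109, -0.083], TCP at [0.675, 0, 0.253] pointing down, gripper open.
Joint ranges: [-2.96, 2.96], [-0.34, 2.1], [-1.41, 1.46], [0.24, 2.44], [-1.37, 4.51], [0.17, 1.92], [-2.96, 2.96]. Speed limits (rad/s): [2.39, 2.39, 3.14, 3.14, 3.14, 3.14, 3.14].

INTERFACE

Orientations are given as a rotation vector (axis times angle).
In Python, from rig import reach, line_to, set_joints, gripper_open, clamp, dwell, ik, read_camera, PlanningError, finish_job, find_in, read_clock, read_qpos, read_qvel, read_joint_torque, read_tcp_pos, read_eef_rot, read_contact_force, read_ft_torque, read_width gives the robot as it stands. The module is installed in compiled form; this text tells all that it offers. Calls block until the motion is done:
- reach(position, orientation): joint-space move of the TCP to a pose.
- line_to(position, rate=0.15, rotation=None, f_stop=None): straight line of the TCP; rotation=None keeps the orientation; rate is the mean speed in m/s. With f_stop (N) it stops when the force on the tool has changed by that much, and returns True; else False.
- set_joints(angles): joint-space move.
- gripper_open() and clamp(effort=None): open the fingers fully, or close them until they stop; effort is the grip in N (None keeps the last).
- dwell(seconds).
- ik(position, orientation): joint angles nearest the present ones, or None.
- read_camera(name): name is "scene" or "side" or "wrist"; returns a dict with "color" (480x640x3 uint8, red, green, blue), "intrinsics" (3x3 intrinsics, pixels), "R" (3x3) and "t" (3): a world point X has camera coordinates R X + t. Camera axes: x right, y down, z forward; pixel columns grow to the right and rows downward; lengths in m; the calibration is good to about 2 mm. The wrist camera is an equidistant fisheye: a pixel r from the principal point sees the ray r / f radians off the axis. A picture is of the moment at which its call begins. There is no depth.
A pose or a line that the arm cannot do raises PlanningError and nothing moves.
- finish_job(): hands the job in, once; it reports no verdict.
Trained networks look in a picture, given as the dict that the camera call returned (one of the last four; its "shot" number tells which), for a name from the list of things; names that differ only in an ending like _2 or _b are one class to them, and where a whole thing is asked for, a point or a joint stands for the part that bears it (a point fixed in the world has none). Each returns a list of dicts, best first, with "p" (0 to 1); they miss things now and then, are a little off and sometimes report something else, mostly with a low value. They report only what shows in the picture. A call takes as long as a camera call. They do not tell look-alikes from the thing itself.
- find_in(picture, thing): "extent" ([left, top, right, bottom] as shares, 0 to 1, of the picture: columns of its width, rows of its height, round what is visible of it).
Readings, each from a call of its own:
- read_clock(): time.
- read_qpos(): joint angles.
- read_qvel(): joint speeds.
- read_joint_torque(): joint torques, N m.
- read_tcp_pos(): TCP position.
- read_eef_rot(): TCP orientation.
- read_contact_force(): force on the tool from outside, world axes, zero at the start.
- read_ft_torque(): the same for the moment, N m.
- read_width(): finger opening in m.
Only numpy, scipy, OpenCV 4.12 (cv2) and the standard library are available. Lean on these libraries where they do the work, as an engineer would, in place of code of your own. Each camera call takes 0.05 s, during which the arm holds its last target.

## Working session

There is one attempt and no reset: what is moved stays moved. The work goes in short steps, each a Python script; the robot and the scene stay as the last script left them, time stands still between calls to the robot, and variables do not carry over. Pictures are saved under pics/ and viewed, and the job is handed in when it is done.

```bash
ls; mkdir -p pics; python3 - <<'E'
from rig import *
import cv2,numpy as np
print(read_clock())
np.set_printoptions(precision=4,suppress=True)
for n in ["scene","side","wrist"]:
    p=read_camera(n); cv2.imwrite(f"pics/{n}0.png",p["color"][:,:,::-1])
    print(n,p["intrinsics"].tolist(),np.array(p["R"]).round(4).tolist(),p["t"], -np.array(p["R"]).T@p["t"])
    for t in ["block_c","left_c","right_c","tray","mat_top","lantern_floor","vase_c","dish","disc","remote","clip","woodbox"]:
        try: r=find_in(p,t)
        except Exception as e: print(t,e); continue
        print(t,[(round(d["p"],2),(np.array(d["extent"])*[640,480,640,480]).round(0).tolist()) for d in r[:4]])
print(read_clock(),read_eef_rot(),read_tcp_pos(),read_width())
E
```

```text
pics
0.0
scene [[577.8892070568294, 0.0, 320.02041265608796], [0.0, 577.8892070568294, 241.56032927455666], [0.0, 0.0, 1.0]] [[0.8455, 0.5338, 0.0114], [0.36, -0.5542, -0.7505], [-0.3943, 0.6387, -0.6607]] [-0.4693 -0.1227  1.4614] [ 1.0173 -0.7509  0.8788]
block_c [(0.7, [135.0, 259.0, 176.0, 325.0]), (0.66, [80.0, 306.0, 128.0, 375.0]), (0.57, [210.0, 313.0, 247.0, 381.0])]
left_c [(0.64, [221.0, 300.0, 256.0, 364.0])]
right_c [(0.78, [201.0, 338.0, 244.0, 407.0])]
tray [(0.87, [154.0, 307.0, 314.0, 454.0]), (0.23, [421.0, 187.0, 466.0, 250.0])]
mat_top [(0.8, [326.0, 273.0, 401.0, 330.0])]
lantern_floor [(0.97, [367.0, 180.0, 406.0, 235.0])]
vase_c [(0.87, [272.0, 192.0, 305.0, 267.0])]
dish [(0.59, [258.0, 327.0, 302.0, 365.0])]
disc [(0.94, [245.0, 392.0, 284.0, 431.0])]
remote [(0.72, [179.0, 335.0, 212.0, 398.0])]
clip []
woodbox [(0.92, [421.0, 189.0, 467.0, 246.0]), (0.74, [365.0, 181.0, 408.0, 232.0]), (0.72, [272.0, 190.0, 307.0, 267.0])]
side [[434.70331799411485, 0.0, 318.8139047265125], [0.0, 434.70331799411485, 239.66313952931375], [0.0, 0.0, 1.0]] [[-0.9229, -0.385, 0
[... 872 characters left out ...]
31775, 0.0, 326.6909133022424], [0.0, 371.64829954431775, 241.9994235067974], [0.0, 0.0, 1.0]] [[1.0, -0.0, -0.001], [0.0002, -0.9607, 0.2777], [-0.0009, -0.2777, -0.9607]] [-0.6738 -0.0353  0.3788] [0.6741 0.0713 0.373 ]
block_c [(0.72, [110.0, 442.0, 147.0, 480.0])]
left_c []
right_c []
tray [(0.97, [210.0, 320.0, 325.0, 407.0])]
mat_top [(0.72, [249.0, 162.0, 373.0, 282.0])]
lantern_floor [(0.64, [198.0, 0.0, 254.0, 19.0])]
vase_c [(0.64, [17.0, 174.0, 158.0, 266.0]), (0.24, [252.0, 161.0, 377.0, 279.0])]
dish [(0.59, [235.0, 364.0, 292.0, 412.0]), (0.24, [196.0, 0.0, 249.0, 23.0])]
disc []
remote []
clip []
woodbox []
1.95 [2.2214 2.2214 0.0001] [0.675  0.     0.2533] 0.08558333459419364
```

View pics/scene0.png

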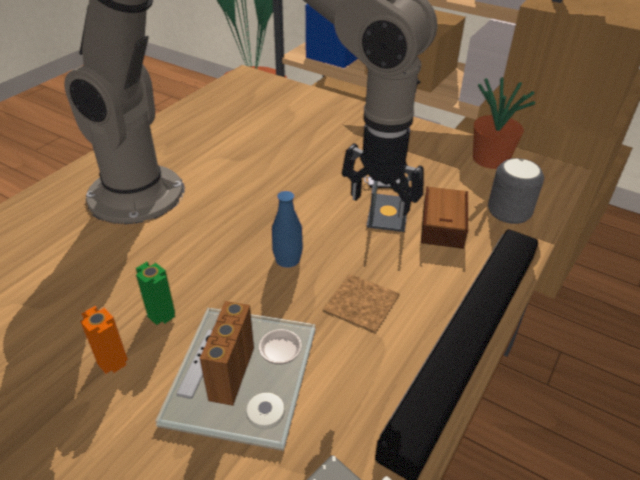

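View pics/side0.png

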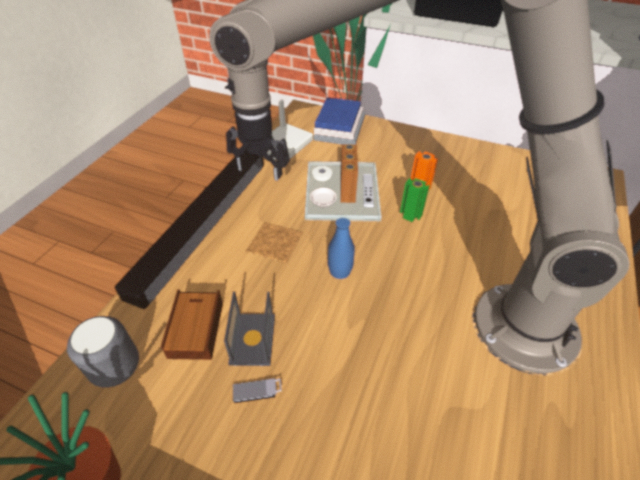

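View pics/wrist0.png

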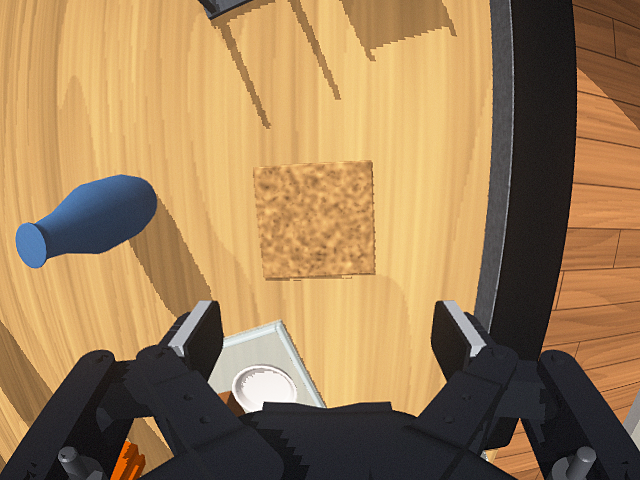

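```bash
cat > h.py <<'E'
from rig import *
import cv2,numpy as np
from scipy.spatial.transform import Rotation as Ro
np.set_printoptions(precision=4,suppress=True)
def ray(p,uv):
    K=np.array(p["intrinsics"]);R=np.array(p["R"]);t=np.array(p["t"])
    d=np.array([(uv[0]-K[0,2])/K[0,0],(uv[1]-K[1,2])/K[1,1],1.])
    if p.get("fish"):
        a=d[:2];r=np.hypot(*a); d=np.array([*(a/max(r,1e-9)*np.sin(r)),np.cos(r)])
    return -R.T@t, R.T@d
def hit(p,uv,z):
    c,d=ray(p,uv); s=(z-c[2])/d[2]; return c+s*d
def proj(p,X):
    K=np.array(p["intrinsics"]);q=np.array(p["R"])@np.array(X)+p["t"]
    if p.get("fish"):
        th=np.arctan2(np.hypot(q[0],q[1]),q[2]); q=np.array([*(q[:2]/np.hypot(q[0],q[1])*th),1])
    return q[:2]/q[2]*K[0,0]+K[:2,2]
def cam(n,save=None):
    p=read_camera(n); p["fish"]=n=="wrist"
    if save: cv2.imwrite(f"pics/{save}.png",p["color"][:,:,::-1])
    return p
def crop(p,x0,y0,x1,y1,s,name):
    cv2.imwrite(f"pics/{name}.png",cv2.resize(p["color"][y0:y1,x0:x1,::-1],None,fx=s,fy=s,interpolation=cv2.INTER_CUBIC))
# tool-down orientation; yaw = direction of jaw axis (tool y) in world
def down(yaw):
    # start rot: x tool->world y, y tool->world x : jaws along x at yaw=0
    return (Ro.from_euler('z',yaw)*Ro.from_rotvec([np.pi/np.sqrt(2),np.pi/np.sqrt(2),0])).as_rotvec()
E
python3 - <<'E'
from h import *
p=cam("scene")
crop(p,140,280,340,470,4,"c_blocks"); crop(p,300,160,500,310,4,"c_lan")
for uv in [(235,309),(226,330),(217,352)]: print("top",hit(p,uv,.126))
for uv in [(210,310),(315,324),(283,442),(161,427)]: print("tray",hit(p,uv,.018))
for uv in [(349,276),(401,294),(376,330),(325,309)]: print("mat",hit(p,uv,.004))
print("brass",hit(p,(389,212),.008)); print(hit(p,(280,346),.022),hit(p,(265,409),.016))
s=cam("side"); crop(s,130,130,410,340,2.8,"c_side")
print("brass",hit(s,(253,338),.008)); print("clip",hit(s,(258,390),.008))
print("vase",hit(s,(343,222),.175),hit(p,(286,196),.175))
E
```

```text
top [ 0.5388 -0.2535  0.126 ]
top [ 0.5556 -0.2986  0.126 ]
top [ 0.5726 -0.3422  0.126 ]
tray [ 0.4303 -0.211   0.018 ]
tray [ 0.6246 -0.1287  0.018 ]
tray [ 0.7151 -0.3658  0.018 ]
tray [ 0.5306 -0.4521  0.018 ]
mat [0.6071 0.0341 0.004 ]
mat [0.7248 0.047  0.004 ]
mat [ 0.7266 -0.0668  0.004 ]
mat [ 0.6139 -0.0743  0.004 ]
brass [0.58   0.2739 0.008 ]
[ 0.6004 -0.2117  0.022 ] [ 0.6537 -0.3315  0.016 ]
brass [0.5702 0.2799 0.008 ]
clip [0.5019 0.3836 0.008 ]
vase [0.4605 0.0118 0.175 ] [0.4651 0.0099 0.175 ]
```

View pics/c_blocks.png

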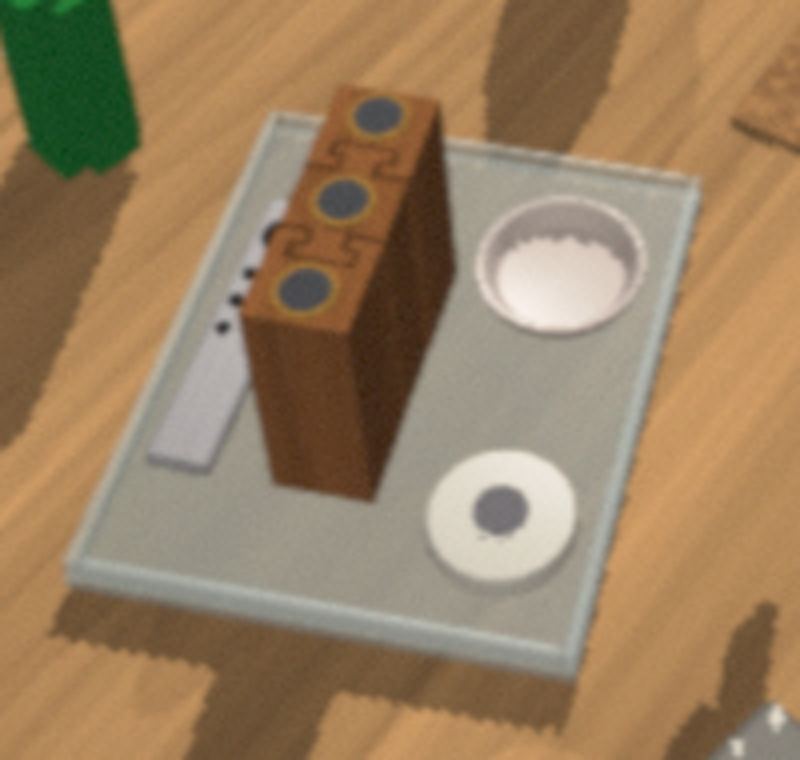

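View pics/c_side.png

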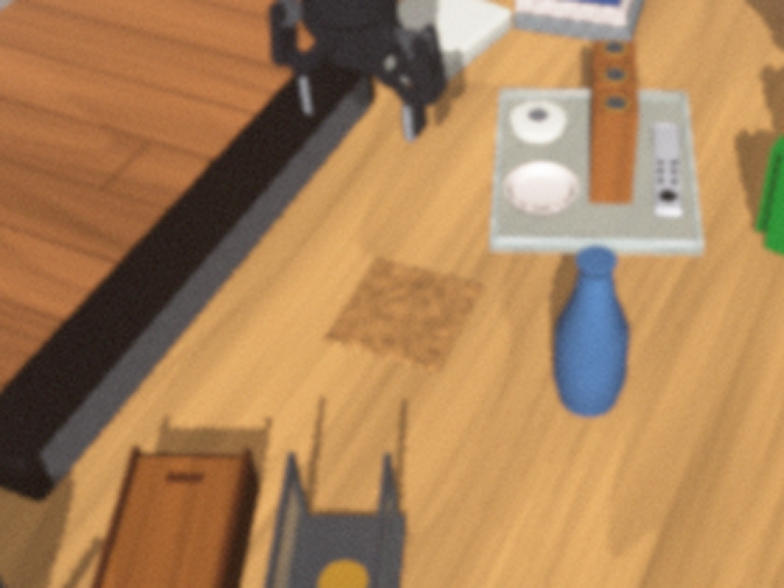

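```bash
python3 - <<'E'
from h import *
print(read_clock())
for y in [.38,.38-np.pi]:
    print(ik([.5556,-.2986,.32],down(y)))
reach([.5556,-.2986,.32],down(.38))
print(read_clock(),read_tcp_pos(),read_qpos())
p=cam("wrist","w_blocks")
crop(p,220,140,420,290,4,"w_blocks_c")
for t in ["block_c","left_c","right_c"]: print(t,[(round(d["p"],2),(np.array(d["extent"])*[640,480,640,480]).round(0).tolist()) for d in find_in(p,t)[:3]])
E
```

```text
2.05
[ 0.3726  0.3519  0.0288  1.5893 -0.0106  1.2006  0.7835]
[-0.1017  0.4078  0.6845  1.6222 -0.2715  1.2089 -2.1221]
3.2917 [ 0.5564 -0.2969  0.3197] [ 0.3714  0.3523  0.0271  1.5894 -0.0111  1.2004  0.7827]
block_c [(0.79, [99.0, 79.0, 196.0, 134.0]), (0.7, [295.0, 184.0, 351.0, 260.0]), (0.67, [80.0, 190.0, 174.0, 259.0])]
left_c [(0.71, [299.0, 144.0, 349.0, 203.0])]
right_c [(0.74, [294.0, 185.0, 353.0, 261.0]), (0.73, [297.0, 237.0, 350.0, 291.0])]
```

View pics/w_blocks.png

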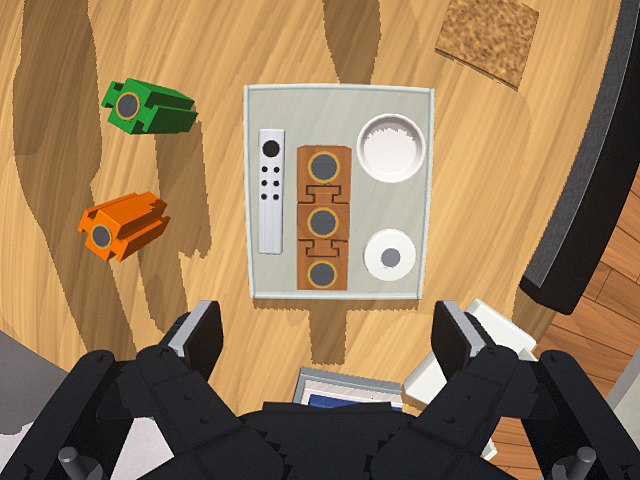

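View pics/w_blocks_c.png

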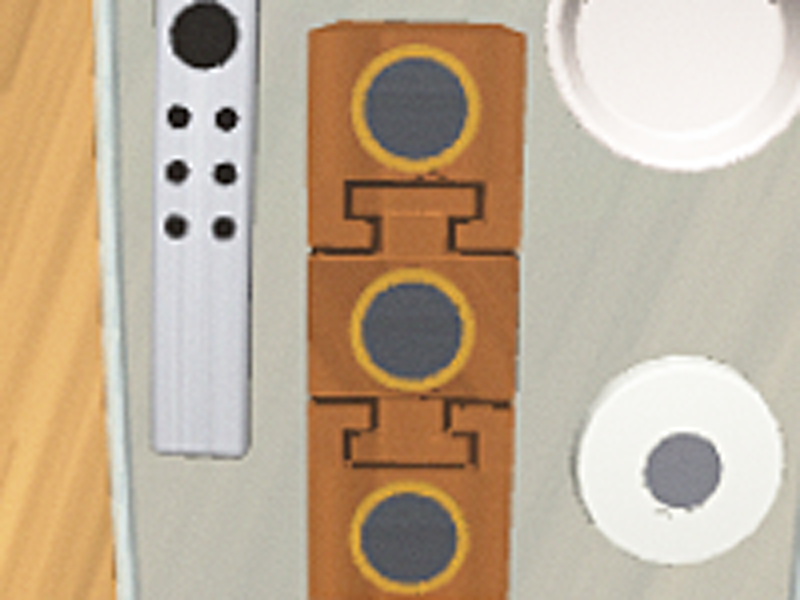

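```bash
python3 - <<'E'
from h import *
p=cam("wrist"); s=cam("scene")
g=lambda x,y:(220+(x-1.5)/4,140+(y-1.5)/4)
P={k:hit(p,g(*v),.126) for k,v in dict(c=(412,328),l=(416,107),r=(408,537),a=(308,256),b=(518,256),d=(308,397),e=(517,400)).items()}
for k,v in P.items(): print(k,v)
print(np.linalg.norm(P['a']-P['b']),np.linalg.norm(P['a']-P['d']),np.linalg.norm(P['l']-P['c']))
for a,b in ['ab','de','da','eb','rl','cl','rc']:
    v=P[b]-P[a]; print(a,b,np.arctan2(v[1],v[0]) if (a+b) in('ab','de') else np.arctan2(-v[0],v[1]))
print("scene c",hit(s,(225.5,330),.126), proj(s,P['c']))
d=(P['a']+P['b']+P['d']+P['e'])/4;print(d)
# fingers location check
T=read_tcp_pos();R=Ro.from_rotvec(read_eef_rot()).as_matrix();print(T,read_eef_rot(),down(.38))
E
```

```text
c [ 0.5525 -0.2992  0.126 ]
l [ 0.5355 -0.2545  0.126 ]
r [ 0.5695 -0.3443  0.126 ]
a [ 0.5259 -0.2927  0.126 ]
b [ 0.5677 -0.276   0.126 ]
d [ 0.5371 -0.3221  0.126 ]
e [ 0.5798 -0.3056  0.126 ]
0.044968906339616546 0.03137509381631935 0.047772366317681086
a b 0.3816382203103438
d e 0.3674807619099738
d a 0.3626827256220616
e b 0.38994845425986246
r l 0.3614426417803843
c l 0.36251671610251257
r c 0.36037957122778225
scene c [ 0.5549 -0.2991  0.126 ] [224.3425 329.4414]
[ 0.5526 -0.2991  0.126 ]
[ 0.5561 -0.2977  0.3198] [-1.7599 -2.6019 -0.0001] [1.7619 2.601  0.    ]
```

```bash
python3 - <<'E'
from h import *
c=[.5535,-.299]; y=.368
reach([*c,.2],down(y)); print(read_clock(),read_tcp_pos(),read_contact_force())
print(line_to([*c,.098],rate=.08,f_stop=8)); print(read_tcp_pos(),read_contact_force())
cam("side","pre_side"); 
clamp(50); dwell(.2)
print(read_clock(),read_width(),read_tcp_pos(),read_contact_force(),read_ft_torque())
s=cam("scene"); crop(s,120,230,320,380,4,"pre_scene")
E
```

```text
4.1417 [ 0.5542 -0.2992  0.2009] [ 0.1022 -0.2088  1.1196]
False
[ 0.5539 -0.2992  0.0986] [ 0.5297 -0.1731  0.6161]
6.2667 0.04540418292132319 [ 0.5538 -0.2992  0.0984] [ 0.7306 -0.3015  3.2734] [-0.0384  0.0603  0.0068]
```

View pics/pre_scene.png

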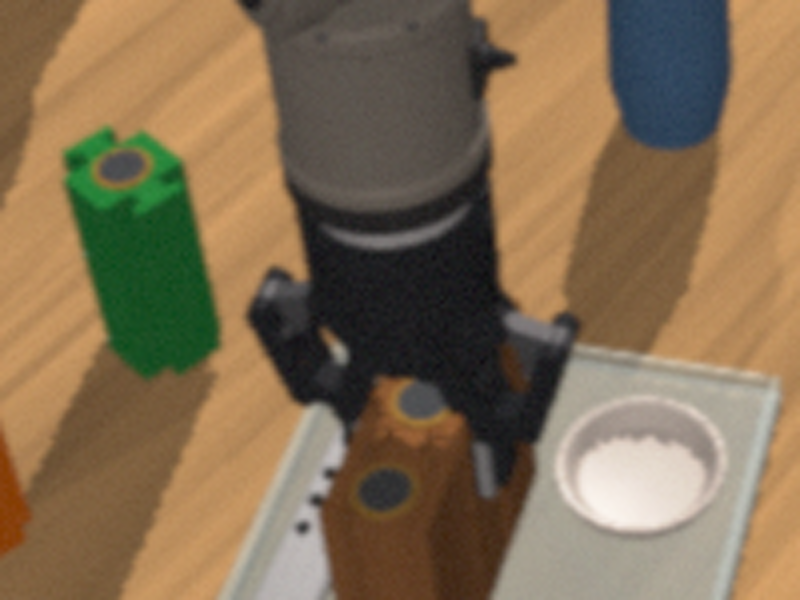

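```bash
python3 - <<'E'
from h import *
p=read_tcp_pos()
print(line_to([p[0],p[1],p[2]+.03],rate=.04,f_stop=20)); print(read_tcp_pos(),read_contact_force(),read_width())
s=cam("scene"); crop(s,120,230,320,380,4,"l1")
print(line_to([p[0],p[1],p[2]+.155],rate=.06,f_stop=20)); dwell(.2);print(read_clock(),read_tcp_pos(),read_contact_force(),read_width(),read_ft_torque())
s=cam("scene"); crop(s,120,200,320,350,4,"l2")
s=cam("side"); crop(s,280,80,480,230,4,"l3")
E
```

```text
False
[ 0.5536 -0.299   0.1281] [ 0.412   0.7118 -2.285 ] 0.045520164927784997
False
9.7083 [ 0.5537 -0.2991  0.2532] [ 0.1732 -0.557  -2.0493] 0.04569447876585032 [ 0.0322  0.0285 -0.0227]
```

View pics/l2.png

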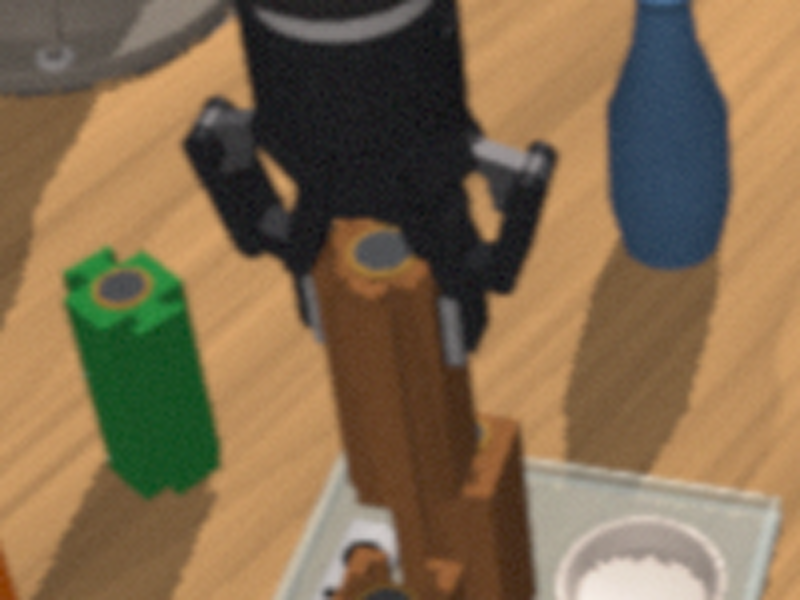

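View pics/l3.png

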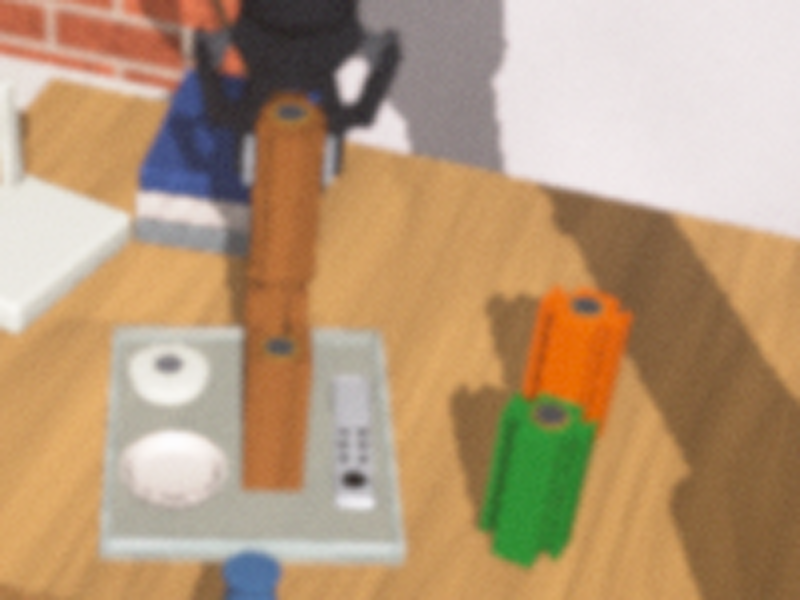

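```bash
python3 - <<'E'
from h import *
m=[.668,-.015]
line_to([*m,.25],rate=.15,rotation=down(0)); print(read_clock(),read_tcp_pos(),read_contact_force())
print(line_to([*m,.115],rate=.1)); print(read_tcp_pos(),read_contact_force())
print(line_to([*m,.0945],rate=.03,f_stop=5)); dwell(.1);print(read_clock(),read_tcp_pos(),read_contact_force(),read_width())
s=cam("scene"); crop(s,260,180,460,330,4,"m1")
s=cam("side"); crop(s,180,120,380,270,4,"m2")
E
```

```text
12.0 [ 0.6678 -0.016   0.2501] [ 0.4938 -0.3071 -3.0174]
False
[ 0.6685 -0.015   0.1158] [-0.1387 -0.5102 -2.3741]
True
14.2 [ 0.6678 -0.015   0.0964] [-0.1517  0.046   4.7059] 0.045569816921197395
```

View pics/m1.png

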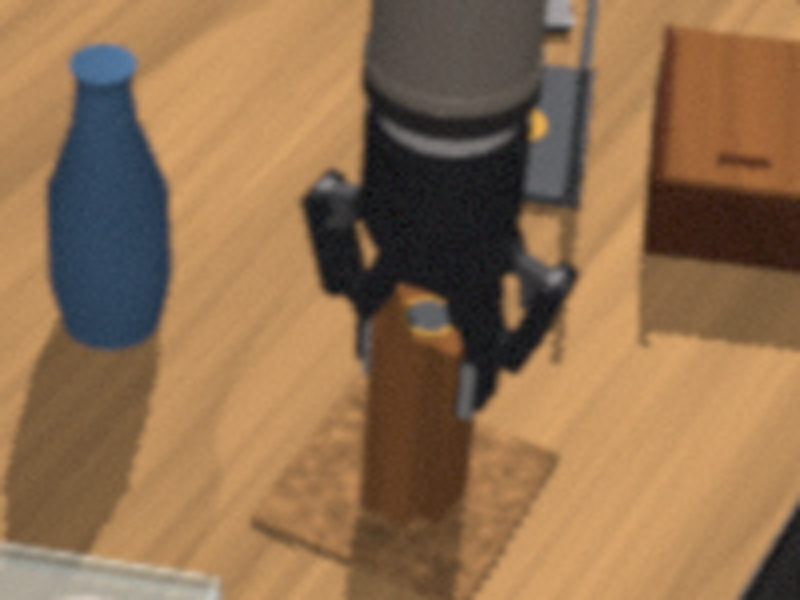

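View pics/m2.png

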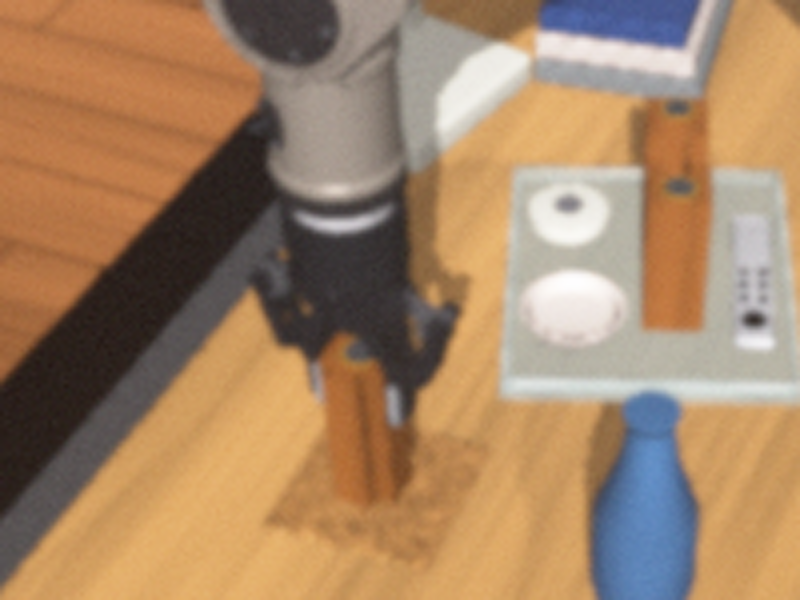

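```bash
python3 - <<'E'
from h import *
gripper_open(); dwell(.4); print(read_clock(),read_contact_force(),read_width())
line_to([.668,-.015,.32],rate=.15); 
w=cam("wrist","w_m"); crop(w,220,140,420,290,4,"w_m_c")
reach([.575,.277,.33],down(0)); dwell(.2); print(read_clock(),read_tcp_pos())
w=cam("wrist","w_l"); crop(w,200,120,440,300,3.3,"w_l_c")
for t in ["lantern_floor","clip","woodbox"]: print(t,[(round(d["p"],2),(np.array(d["extent"])*[640,480,640,480]).round(0).tolist()) for d in find_in(w,t)[:3]])
E
```

```text
15.175 [-0.2364  0.834  -0.0601] 0.08531216813277735
18.25 [0.5759 0.2753 0.3299]
lantern_floor [(0.98, [257.0, 129.0, 388.0, 282.0])]
clip [(0.91, [226.0, 74.0, 310.0, 140.0])]
woodbox [(0.56, [376.0, 100.0, 496.0, 254.0])]
```

View pics/w_m_c.png

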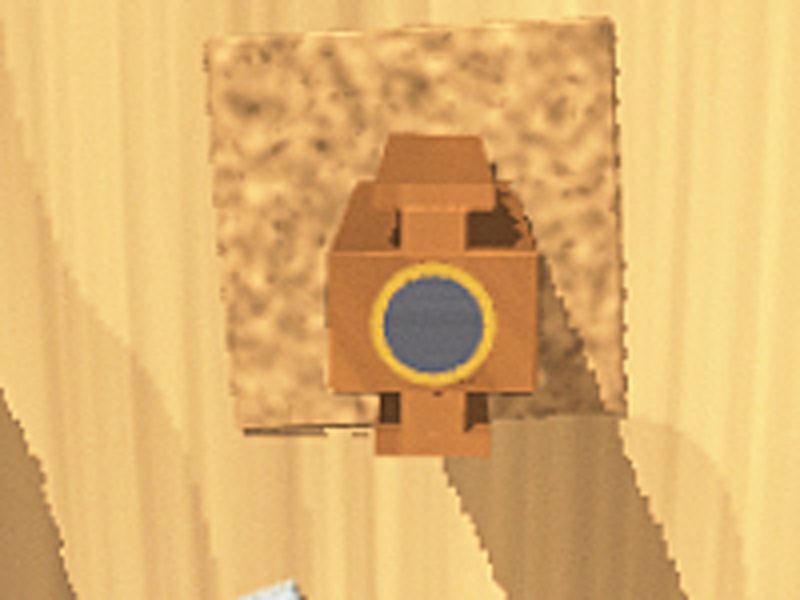

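View pics/w_l.png

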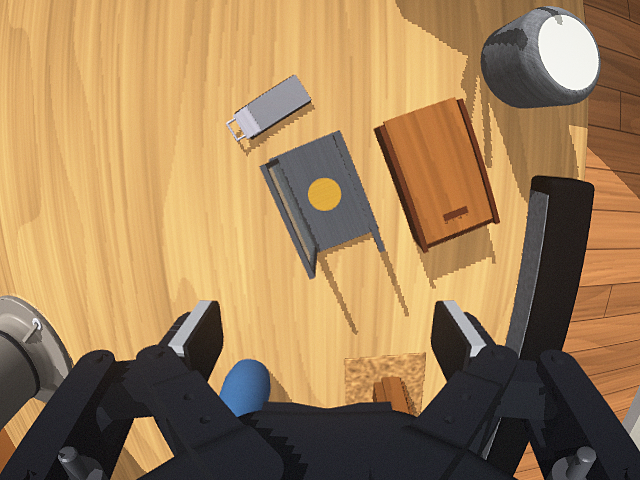

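View pics/w_l_c.png

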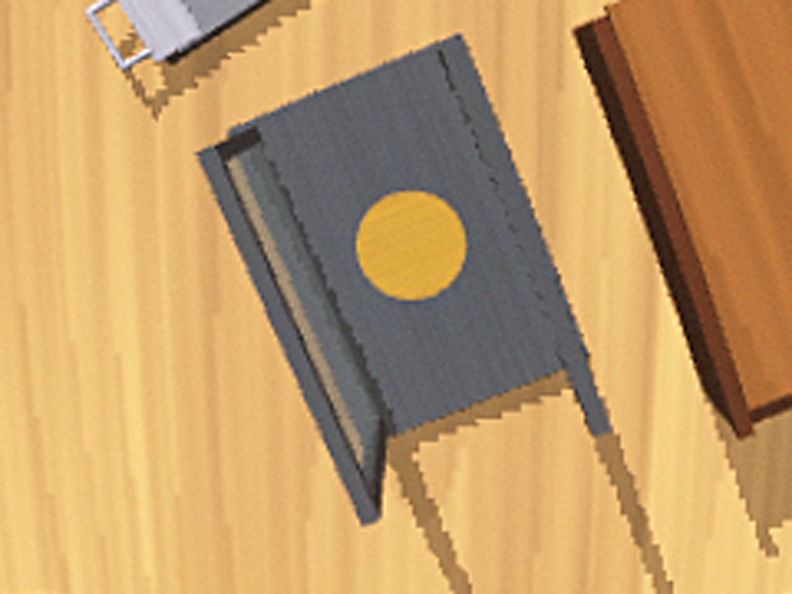

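```bash
python3 - <<'E'
from h import *
w=cam("wrist"); s=cam("scene"); d=cam("side")
def brass(p,box):
    h=cv2.cvtColor(p["color"],cv2.COLOR_RGB2HSV); x0,y0,x1,y1=box
    m=cv2.inRange(h,(15,150,100),(35,255,255)); q=np.zeros_like(m); q[y0:y1,x0:x1]=m[y0:y1,x0:x1]
    M=cv2.moments(q,True); return (M["m10"]/M["m00"],M["m01"]/M["m00"]),M["m00"]
for p,b,n in [(w,(300,170,350,220),"w"),(s,(370,195,405,225),"s"),(d,(235,325,270,352),"d")]:
    uv,a=brass(p,b); print(n,uv,a,hit(p,uv,.008))
g=lambda x,y:(200+(x-1)/3.3,120+(y-1)/3.3)
def seg(a,b,z,n):
    A,B=hit(w,g(*a),z),hit(w,g(*b),z); v=B-A; print(n,A,B,np.linalg.norm(v),"yaw of y-dir",np.arctan2(v[0],-v[1]))
seg((205,152),(370,522),.1,"left top outer"); seg((228,141),(383,430),.1,"left top inner")
seg((463,37),(605,435),.1,"right top outer")
seg((262,135),(390,420),.008,"left floor inner"); seg((440,50),(548,300),.008,"right floor inner")
A,B=hit(w,g(393,436),.008),hit(w,g(575,370),.008);print("front edge",A,B,np.linalg.norm(B-A),np.arctan2(*(B-A)[[1,0]]))
A,B=hit(w,g(228,132),.008),hit(w,g(463,37),.008);print("back edge",A,B,np.linalg.norm(B-A),np.arctan2(*(B-A)[[1,0]]))
crop(s,340,160,440,260,6,"s_l")
# block on mat: crop 4, offset 220,140 pose then tcp(.668,-.015,.32)
print(read_clock())
E
```

```text
w (324.67577197149643, 194.99049881235155) 842.0 [0.5715 0.2788 0.008 ]
s (387.8703703703704, 210.11111111111111) 108.0 [0.5743 0.279  0.008 ]
d (252.05102040816325, 337.4642857142857) 196.0 [0.5728 0.2795 0.008 ]
left top outer [0.5127 0.3219 0.1   ] [0.5589 0.2089 0.1   ] 0.12202134851692756 yaw of y-dir 0.3888633781574775
left top inner [0.5194 0.3249 0.1   ] [0.5632 0.2385 0.1   ] 0.09682935586999551 yaw of y-dir 0.46902371776915713
right top outer [0.5864 0.3539 0.1   ] [0.63   0.2368 0.1   ] 0.12496617599951144 yaw of y-dir 0.3562951133777336
left floor inner [0.5174 0.3208 0.008 ] [0.5629 0.2137 0.008 ] 0.11634080839199117 yaw of y-dir 0.401784900541377
right floor inner [0.5814 0.3508 0.008 ] [0.6214 0.2598 0.008 ] 0.09944173450112166 yaw of y-dir 0.413394787242012
front edge [0.564  0.2074 0.008 ] [0.6322 0.2331 0.008 ] 0.07290119496298132 0.3616058076782698
back edge [0.505  0.3221 0.008 ] [0.5896 0.3556 0.008 ] 0.09091113003903051 0.37667797877841824
18.6
```

View pics/s_l.png

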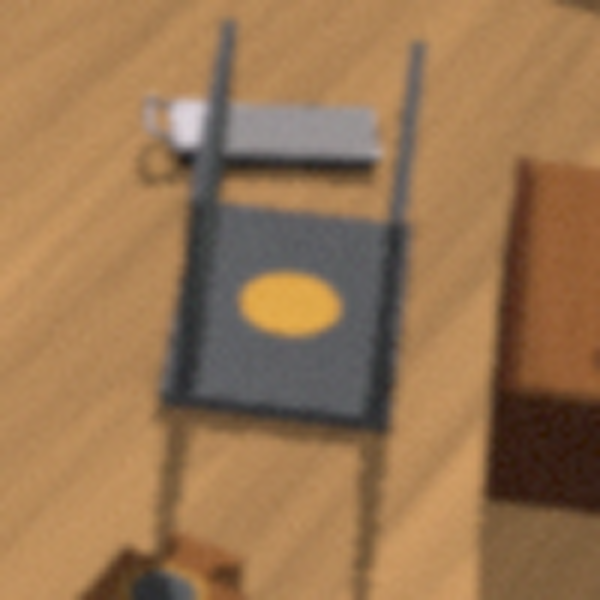

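```bash
python3 - <<'E'
from h import *
P=np.pi/2; m=[.668,-.015]; L=[.573,.279]
print(ik([*m,.097],down(P)), ik([*L,.1],down(P+.38)), ik([*L,.27],down(P+.38)))
reach([*m,.22],down(P)); print(read_clock(),read_tcp_pos(),read_contact_force())
w=cam("wrist","w_r")
print(line_to([*m,.0975],rate=.08,f_stop=6)); print(read_tcp_pos(),read_contact_force())
clamp(40); dwell(.2)
print(read_clock(),read_width(),read_tcp_pos(),read_contact_force(),read_ft_torque())
s=cam("scene"); crop(s,260,180,460,330,4,"r1")
s=cam("side"); crop(s,180,120,380,270,4,"r2")
E
```

```text
[ 0.1106  0.6457 -0.2582  1.6759  0.2065  0.8468  1.3356] [-0.2582  0.6203 -0.4045  1.7463  0.3125  0.839   1.1448] [-0.2402  0.4352 -0.4236  1.6092  0.192   1.1386  1.2412]
20.3083 [ 0.6681 -0.014   0.2203] [-0.1294 -0.0599  0.6204]
False
[ 0.6684 -0.015   0.0981] [-0.187   0.5275 -0.5889]
22.5917 0.06059727577267807 [ 0.6684 -0.0153  0.098 ] [ 0.4152 -2.2515  4.4858] [-0.2949  0.097  -0.0113]
```

View pics/r1.png

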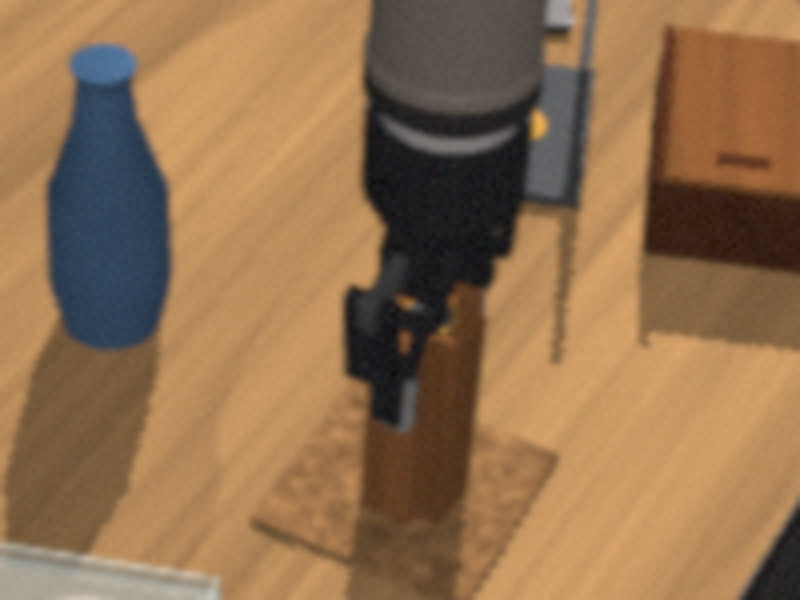

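View pics/r2.png

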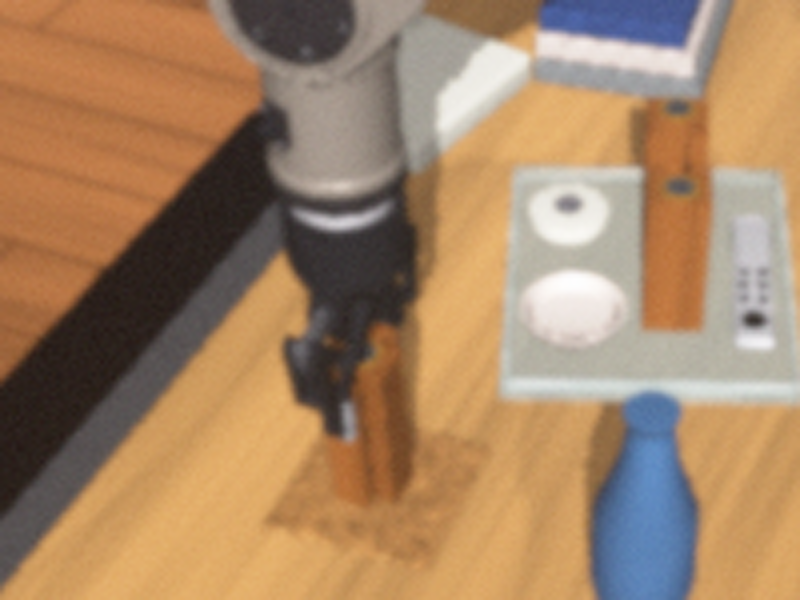

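View pics/w_r.png

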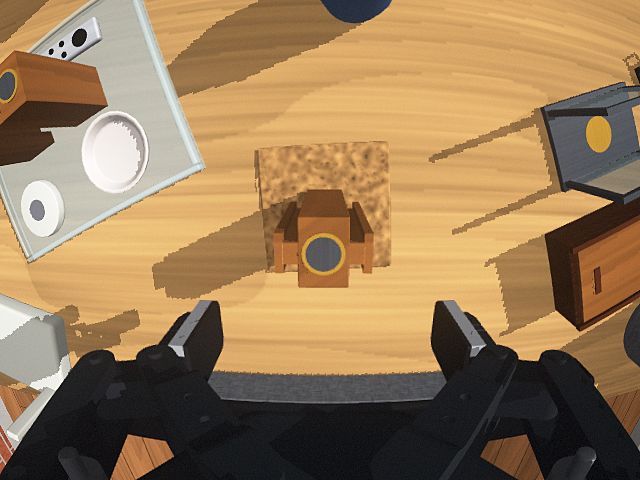

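```bash
python3 - <<'E'
from h import *
w=cam("wrist")
T=np.array(read_tcp_pos());R=Ro.from_rotvec(read_eef_rot()).as_matrix()
Rc=np.array(w["R"]);tc=np.array(w["t"])
A=Rc@R; b=Rc@T+tc   # cam = A*tool + b
def at(Tp,yaw):
    Rt=Ro.from_rotvec(down(yaw)).as_matrix(); R2=A@Rt.T; return dict(intrinsics=w["intrinsics"],R=R2,t=b-R2@Tp,fish=True)
q=at(np.array([.6681,-.014,.2203]),np.pi/2)
print("block on mat:",hit(q,(323,254),.124), hit(at(np.array([.668,-.015,.32]),0),(220+432.5/4,140+322.5/4),.124))
p=T
print(line_to([p[0],p[1],.26],rate=.1)); print(read_clock(),read_width(),read_contact_force())
line_to([.573,.279,.26],rate=.13,rotation=down(np.pi/2+.38)); dwell(.2)
print(read_clock(),read_tcp_pos(),read_eef_rot(),down(np.pi/2+.38),read_width(),read_contact_force(),read_ft_torque())
s=cam("scene"); crop(s,320,60,520,260,3,"a1")
s=cam("side"); crop(s,130,180,370,420,2.5,"a2")
w=cam("wrist","a3")
E
```

```text
block on mat: [ 0.6665 -0.0155  0.124 ] [ 0.6701 -0.0152  0.124 ]
False
24.5167 0.0601721685383411 [-0.2951  0.4447 -2.2658]
27.25 [0.5731 0.2787 0.26  ] [-0.5927  3.0852 -0.0002] [-0.5933  3.0851  0.    ] 0.06068910291060682 [-0.0404  0.2112 -2.5075] [-0.0015 -0.049  -0.0006]
```

View pics/a1.png

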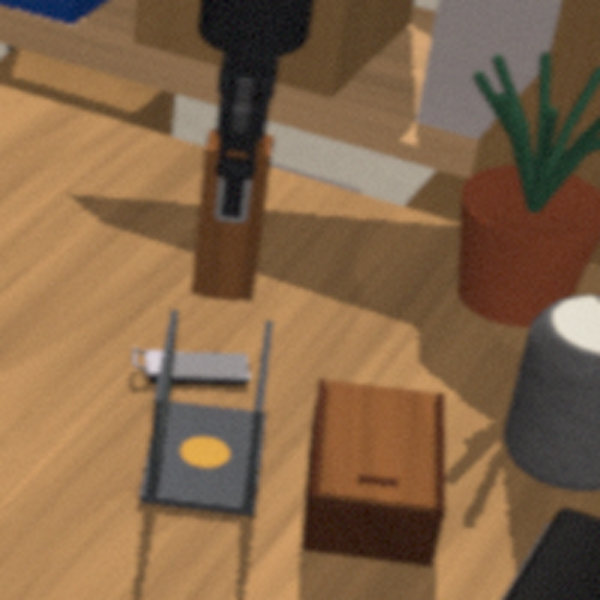

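View pics/a2.png

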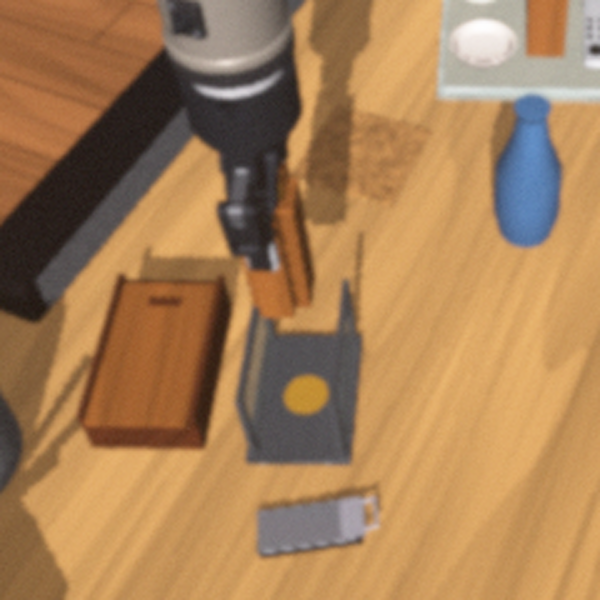

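View pics/a3.png

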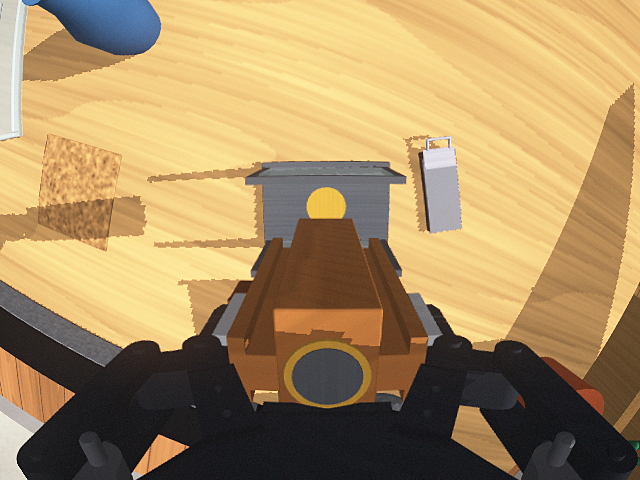

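```bash
python3 - <<'E'
from h import *
print(line_to([.573,.279,.2],rate=.1)); dwell(.1)
s=cam("scene"); crop(s,340,100,440,240,5,"b1")
s=cam("side"); crop(s,190,220,310,380,4.5,"b2")
w=cam("wrist","b3"); print(read_clock())
# predicted px of lantern-frame bottom corners of block at present
c=np.array([.573,.279]);y=.38;R=np.array([[np.cos(y),-np.sin(y)],[np.sin(y),np.cos(y)]])
for sx,sy in [(-1,-1),(1,-1),(1,1),(-1,1)]:
    q=c+R@[sx*.023,sy*.016]; print([proj(p,[*q,.106]) for p in (cam("scene"),s,w)])
E
```

```text
False
28.4
[array([380.5312, 179.5582]), array([258.7814, 306.694 ]), array([297.5899, 218.7124])]
[array([400.4715, 181.857 ]), array([237.2   , 306.3856]), array([299.3164, 290.2866])]
[array([401.5543, 174.0389]), array([234.9814, 319.2001]), array([350.1762, 290.2861])]
[array([381.9565, 171.8144]), array([257.0871, 319.5214]), array([351.6494, 218.6845])]
```

View pics/b1.png

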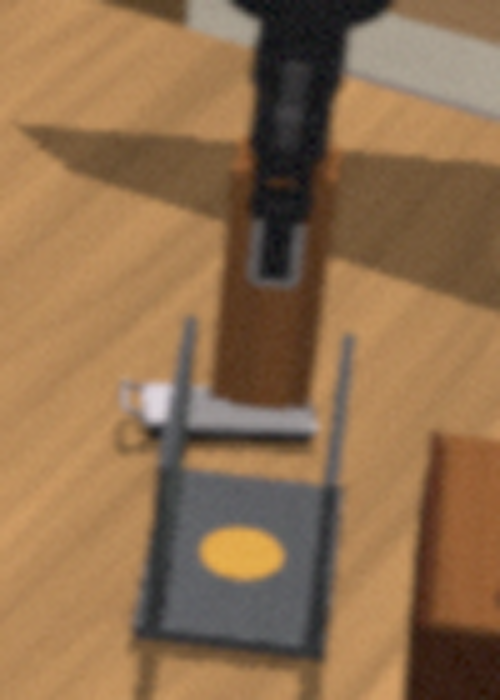

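View pics/b2.png

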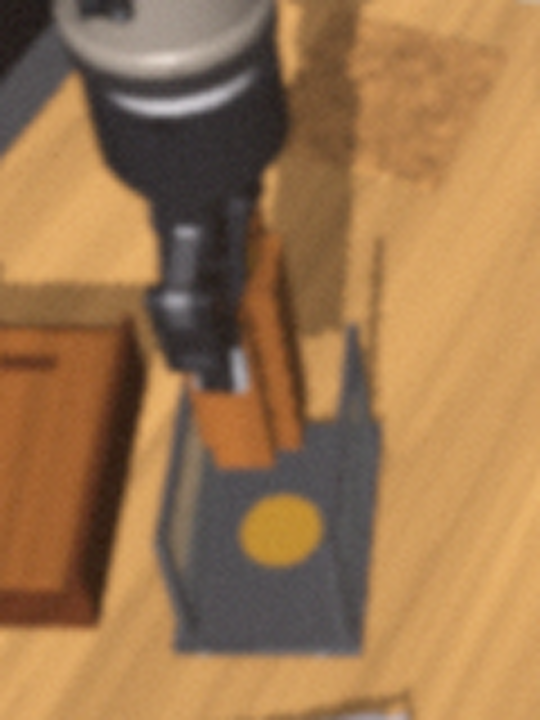

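View pics/b3.png

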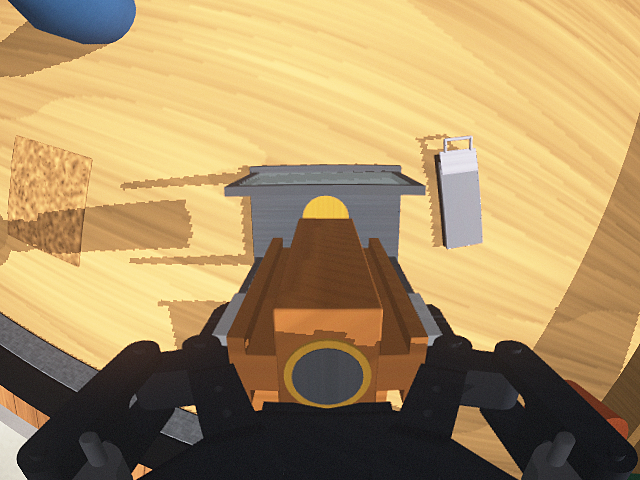

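```bash
python3 - <<'E'
from h import *
c=[.5725,.279]
print(line_to([*c,.118],rate=.06,f_stop=8)); print(read_tcp_pos(),read_contact_force())
print(line_to([*c,.0995],rate=.025,f_stop=4.5)); dwell(.1);print(read_clock(),read_tcp_pos(),read_contact_force(),read_ft_torque(),read_width())
s=cam("scene"); crop(s,340,100,440,240,5,"d1")
s=cam("side"); crop(s,190,220,310,380,4.5,"d2")
E
```

```text
False
[0.5728 0.2792 0.1185] [-0.1174 -0.6489 -2.5415]
True
30.8333 [0.5723 0.2788 0.102 ] [-0.2771 -0.0974  4.9621] [-0.0068  0.1819 -0.0112] 0.060466365861983215
```

View pics/d1.png

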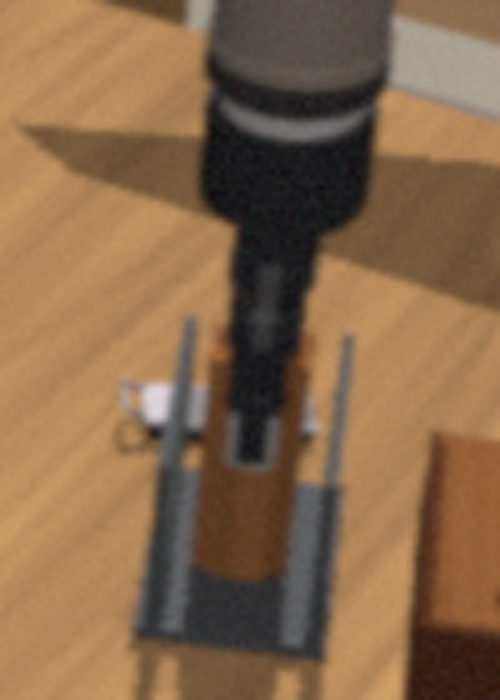

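View pics/d2.png

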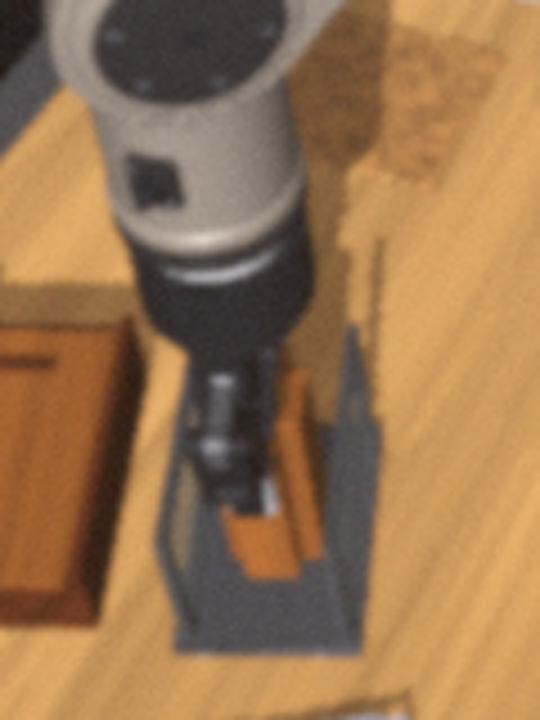

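```bash
python3 - <<'E'
from h import *
gripper_open(); dwell(.3); print(read_clock(),read_contact_force(),read_width())
line_to([.5725,.279,.33],rate=.12); dwell(.2); print(read_tcp_pos())
w=cam("wrist","e3"); crop(w,220,120,430,290,3.7,"e3c")
s=cam("scene"); crop(s,340,130,440,240,5,"e1")
s2=cam("side"); crop(s2,190,220,310,380,4.5,"e2")
for p in (s,s2): print([(d["p"],(np.array(d["extent"])*[640,480,640,480]).round(1)) for d in find_in(p,"block_c")[:4]])
c=np.array([.573,.279]);y=.38;R=np.array([[np.cos(y),-np.sin(y)],[np.sin(y),np.cos(y)]])
print([proj(p,[*c,.128]) for p in (w,s,s2)])
s=cam("side","end_side"); cam("scene","end_scene"); print(read_clock())
E
```

```text
31.6083 [-0.6973 -0.7084  0.2299] 0.08550924267165963
[0.5724 0.279  0.3297]
[(0.86, array([134.8, 259.9, 175.7, 324.9])), (0.82, array([ 80.6, 307.3, 128.2, 373.3])), (0.59, array([378.2, 160.9, 405. , 216.4]))]
[(0.84, array([411.2, 152.7, 433.6, 185.7])), (0.82, array([233.9, 294.8, 267.3, 348. ])), (0.75, array([402.2, 178.1, 428.2, 219.7]))]
[array([325.277 , 219.9523]), array([391.9988, 168.8923]), array([245.7741, 306.8652])]
34.2167
```

View pics/e3c.png

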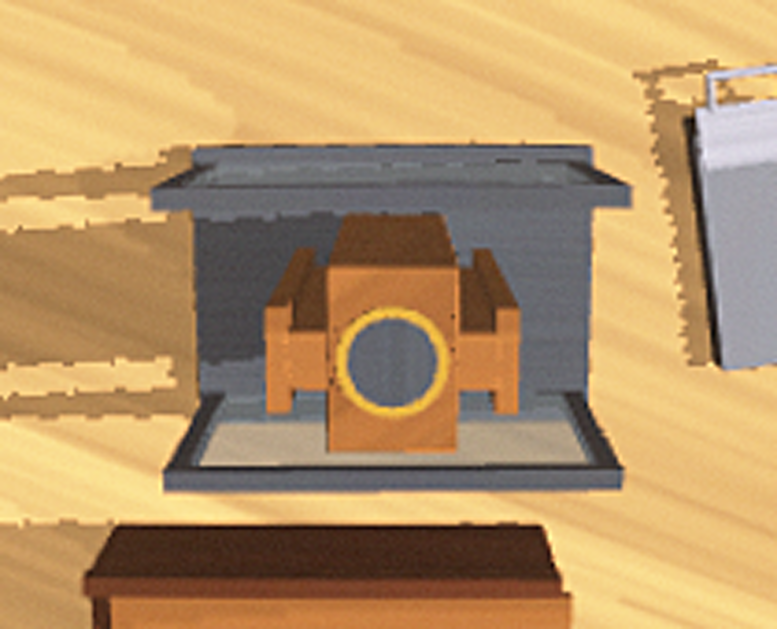

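View pics/e1.png

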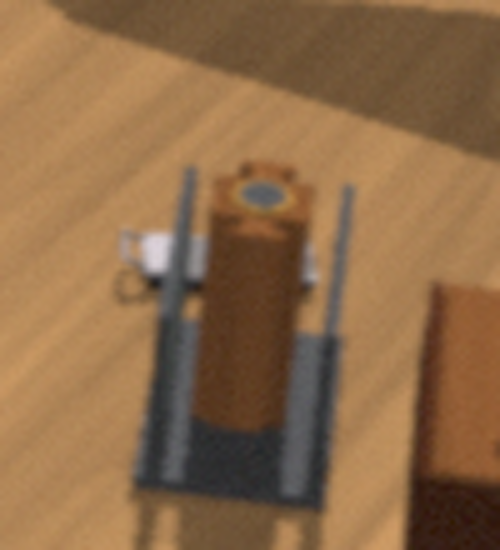

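View pics/e2.png

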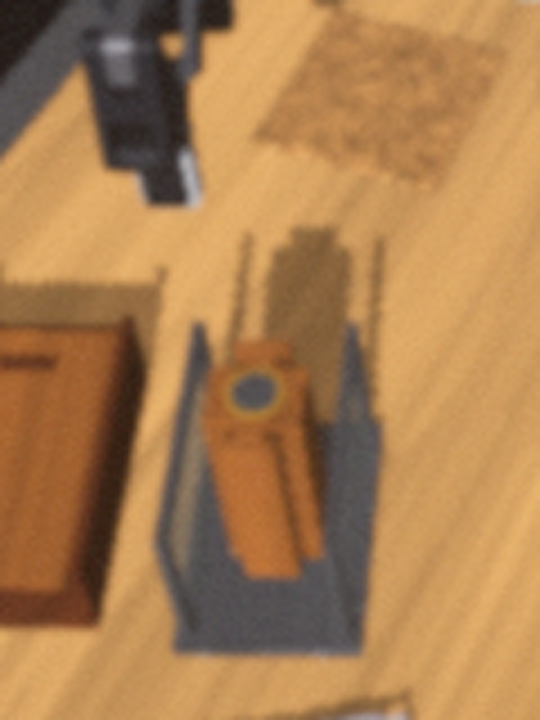

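View pics/end_scene.png

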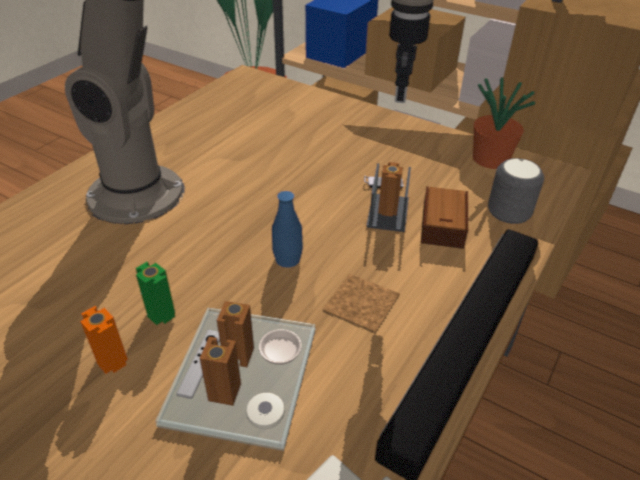

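```bash
python3 - <<'E'
from h import *
print(read_contact_force(),read_width()); print(finish_job()); print(read_clock())
E
```

```text
[-0.2385 -0.2914 -0.7059] 0.0854586785984685
the job is handed in; nothing more can be done
None
the job is handed in; nothing more can be done
```

The job is done and handed in at about 34 s of the 67 s allowed; the hand-in gives no verdict.

- **What I did:** I gripped the middle block by its x faces and lifted it 155 mm straight up. I stood it on the cork mat and let go. Then I took it again by its ribs, lowered it gently onto the lantern floor, released it and moved the arm clear.
- **Block:** in all three cameras the centre of its top is within about 2 mm of straight above the lantern's centre. By eye it stands upright and square to the panes, with its ribs towards the open sides. The tool height at touchdown matched the expected floor to within 1 mm.
- **Rest of the scene:** the tops of the two neighbours show at the same pixels in the scene camera as at the start. In the final scene picture the vase, dish, remotes, clip and box look unmoved; I checked those by eye and did not measure them.
- **Disagreements:** the cameras differed by 2–3 mm on positions such as the lantern's centre, about the stated calibration error. No check failed.

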